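# Run the fixture plate out to its line on the optical table

## Task

Turn the air valve to half open (45 degrees, pointer on the middle tick), which draws the stop pin down, and leave it there. Then take the aluminium fixture plate and slide it flat along the grey riser, out over the riser's front edge past the pin, without lifting it, until the black line across it is flush with that edge, with the plate square to the riser and centred on it. So far out it would tip off by itself: finish while still holding it there, level and still on the riser, and leave everything else on the table where it is.

Things in the scene. Friction and masses are not known exactly. Their poses are not given: they have to be found in the camera images.
- valve_handle (a point): Sizes in mm. Air valve handle: grey bar 13 thick, 54 long, 24 tall (40 to 64 above the table), on a vertical axis over a black disc 68 dia (top at 28) with three white ticks: shut, half, open. This point: on the axis, half-way up the bar (52), pinched from above. Its frame turns with the handle: y along the bar to its pointer nose (reaches 35 from the axis), x across the 13 thickness, z up.
- valve (a joint): Valve opening in rad: 0 shut (handle across the brass pipe), 0.785 half open (middle tick), 1.571 fully open (in line with the pipe), stops at both ends. Grows as the handle turns clockwise seen from above. Starts 0 to 0.3. Friction about 0.06 N m; it stays where it is left.
- pin_top (a point): Top of the stop pin (mm), steel, 12 dia, in the riser's top, on its centre line 25 behind the front edge. Stands 12 proud with the valve shut, blocking the plate's front end; sinks 19 per rad of valve opening, so 3 below the top at half open. Driven by the valve; it cannot be pushed down.
- riser_edge (a point): Middle of the top front edge of the riser, a fixed grey block (mm) 150 wide, 280 long, 60 tall (foot flanges 10 tall stick out 15 at its sides). x: along the front edge; -y: outward over the edge, the way the plate slides out; +y: back along the 280 length; z up. 60 above the table.
- plate_line (a point): Middle of the black line (4 wide) across the top of the aluminium plate (mm): 90 wide, 260 long, 10 thick, lying on the riser (top 70 above the table). Axes like the riser's when square: x across, -y to the front end, z up. The line is 165 from the front end, 95 from the rear end. Flush: this point is straight above riser_edge (by 10).
- plate_block (a point): Centre of the upright block fixed on the plate near its rear end (mm): 50 wide (plate x), 16 thick (plate y), 46 tall, its top 116 above the table; this point at 93, 50 behind the line (+y). Pinch it from above, fingers closing along plate y. The plate's centre of mass lies about 23 in front of the line, so at the mark it tips front-down unless held.
- plate: The whole loose plate with its block, about 0.6 to 0.95 kg; origin at the middle of its underside, axes as plate_line. It slides on the riser with ordinary metal friction.
- dish: Bystander, not to be disturbed: closed clear plastic petri dish, 90 dia x 16, flat on the table in the open space off the riser's front end, low enough to stay under the plate (mm).
- bottle: Bystander, not to be disturbed: amber glass bottle with black cap, 46 dia x 110, standing at the right near side (mm).
- driver: Bystander, not to be disturbed: screwdriver, 160 long, lying at the near side in front of the robot (mm).
- post: Bystander, not to be disturbed: steel optical post on a round foot (44 dia), 85 tall, standing beyond the rear end of the riser (mm).
- slidebox: Bystander, not to be disturbed: white plastic slide box, 75 x 100 x 34, at the left rear (mm).
- tray: Bystander, not to be disturbed: grey plastic tray with four compartments, 100 x 130 x 35, at the right rear (mm).
- lens_ring: Bystander, not to be disturbed: dark steel ring, 30 dia x 12, lying between riser and valve (mm).
Not all that is in view belongs to the job. Leave any pink or turquoise look-alike of the part that bears valve_handle alone.

How it is judged (in metres and radians):
On the way, in this order (a step that is already met when the one before it is completed fails the run):
1. the valve is set to half open (45 degrees, within 8) while the plate is still behind the edge (value of joint valve between 0.645 and 0.925 rad and y of plate_line in the frame of riser_edge above 0.08 m), for 0.3 s.
2. the plate's line reaches the riser's front edge (y of plate_line in the frame of riser_edge between -0.006 and 0.006 m), for 0.1 s.
At the end, for the whole second after the job is handed in: Valve at 45 +/- 8 degrees; plate flat on the riser (height within 4 mm, level within 3 degrees), its line within 6 mm of flush with the front edge, within 20 mm of the riser's middle, square within 6 degrees, at rest, and held by the fingers (more than 1 N) (all of step 2 and value of joint valve between 0.645 and 0.925 rad and x of plate_line in the frame of riser_edge between -0.02 and 0.02 m and z of plate_line in the frame of riser_edge between 0.006 and 0.014 m and angle between the x axis of plate_line and the x axis of riser_edge, either way round below 0.1 rad and angle between plate_line's own z axis and vertical below 0.05 rad and contact force between the fingers and plate above 1 N and linear speed of plate below 0.01 m/s and angular speed of plate below 0.1 rad/s); the arm keeps its last pose, push and grip.
It fails at once if the plate is lifted off the riser (more than 15 mm) or falls (z of plate_line in the frame of riser_edge above 0.025 m or z of plate_line in the frame of riser_edge below -0.01 m).
It fails at once if the plate tips more than 11 degrees (angle between plate_line's own z axis and vertical above 0.2 rad).
It fails at once if a bystander is shoved more than 30 mm (distance of any of dish, bottle, driver, post, slidebox, tray, lens_ring from where it was at the start of the episode above 0.03 m).
It also fails if it takes over 51 s, if anything falls off the work surface, if the arm or the gripper's body presses on something with over 40 N, if the wrist force passes 120 N, or if a joint passes its speed limit or range.

## Robot

A 6-joint arm with a two-finger parallel gripper is mounted at the origin on the work surface. World frame = base frame: x ahead of the robot, y to its left, z up, the work surface at z = 0. Lengths are in m, angles in degrees, forces in N, time in s.
With the tool pointing down it reaches from about 0.4 to 0.825 m from the base axis. Payload 7 kg.
Tool frame: the origin (TCP) lies midway between the tips of the shut fingers; the grasp point (between the pads) lies 19 mm behind it (ctrl.hold_point_z is the distance from the TCP to the grasp point, in m); z points along the fingers, x is the direction in which the jaws open and shut, and the axes are right-handed (so a half turn about z gives the same grasp; the last joint's range is limited). The gripper opens to 88 mm and grips with 3 to 60 N. Pads are 19 mm wide; open, the fingers measure 130 mm over their backs; the gripper's body (78 mm by 193 mm) begins 47 mm behind the grasp point.
Start: joints at [-47.435, 20.546, 0.682, 0, -70.136, -16.507], TCP at [0.296, -0.606, 0.227] pointing down, gripper open.
Joint ranges: [-176.03, 176.03], [-82.01, 121.73], [-58.28, 71.71], [-173.87, 95.51], [-174.79, -0.11], [-173.66, 173.66]. Speed limits (degrees/s): [136.94, 136.94, 172.46, 180, 180, 180].

## Interface

Orientations are given as [roll, pitch, yaw] about the fixed x, y, z axes, in that order (R = Rz(yaw) Ry(pitch) Rx(roll)).
In Python, from plant import ctrl gives the robot as it stands.
- The arm moves only by the tool apply_moves, never from a script. Its argument "motion" is a list of rows, each a list of 2 entries, a list of its own where there are three numbers: the shift along the world's x, y, z in cm, then the turn about the world's z in degrees. In form: [[[tx, ty, tz], roll], ...]. A call has 1 to 10 rows; each row is the pose to reach, as a shift and turn from the pose commanded when the call began; what a row does not reach only later rows make up. A row lasts 1/10 s, in which the tool goes at most 50 mm and 8.59 degrees, less where a joint would pass 70% of its speed; a pose out of reach is approached as far as the arm can. A call with a gripper value outside its range is refused whole. "hand" is the finger opening in cm, from 0 to 8.76, set as the call begins (left out, the last holds). The fingers move at their own pace and stop on an object; the grip force is fixed at half the most. Time passes only in rows, so rows that repeat a pose let the fingers close. It gives the time, the measured TCP pose, the force and the opening at its end, in the units of the state.
- ctrl.get_obs(): the state, without advancing time (a new reading comes with each control period).
- ctrl.snapshot(name): name is "scene" or "top" or "wrist"; returns (picture, depth): 480x640x3 uint8, blue, green, red; 480x640 float32, m along the optical axis (not along the pixel's ray), 0 where there is no reading.
- ctrl.camera_model(name): a dict with "fx", "fy", "cx", "cy" (pixels), "k1" (the pictures are not rectified: a ray, as slopes to the right and down, at radius r is drawn at 1 + k1 r^2 times it, then the intrinsics apply), "cam_to_world" (4x4, takes a point from camera to world coordinates); the wrist camera has in their place "tool_from_camera" (4x4, takes a point from camera to tool coordinates, whose origin is the TCP and whose axes are the tool frame's). Camera axes: x right, y down, z forward; pixel columns grow to the right and rows downward; lengths in m; the calibration is good to about 2 mm. A picture is of the moment at which its call begins: read the wrist's pose just before it. camera_model takes no time and is no camera call.
- ctrl.close_job(): hands the job in, once; it reports no verdict.
The state is a dict: "clock": time; "joint_pos": joint angles; "qvel": joint speeds; "tau": joint torques, N m; "tool_pos": TCP position; "orientation": TCP orientation; "force": force on the tool from outside, world axes, zero at the start; "moment": the same for the moment, N m; "opening": finger opening in m.
Only numpy, scipy, OpenCV 4.12 (cv2) and the standard library are available. Lean on these libraries where they do the work, as an engineer would, in place of code of your own. Each camera call takes 0.05 s, during which the arm holds its last target.

## Working session

There is one attempt and no reset: what is moved stays moved. The work goes in short steps, Python scripts to look and compute and a tool call to move; the robot and the scene stay as the last step left them, time stands still between calls to the robot, and variables do not carry over. Pictures are saved under pics/ and viewed, and the job is handed in when it is done.

Besides the shell and the picture viewer there is one more tool, called after "Call:" as a command line: name --argument value ..., lists and objects as JSON in quotes. apply_moves: Moves the arm, as the interface text tells. Its arguments: {"type":"object","properties":{"motion":{"type":"array"},"hand":{"type":"number"}},"required":["motion"]}

```bash
mkdir -p pics; ls
cat > h.py <<'E'
import numpy as np, cv2, pickle
from plant import ctrl
def snap(n,fn):
    o=ctrl.get_obs(); p,d=ctrl.snapshot(n); cv2.imwrite('pics/'+fn+'.png',p); np.savez('pics/'+fn+'.npz',p=p,d=d,tp=o['tool_pos'],to=o['orientation']); return p,d
E
python3 - <<'E'
from h import *
print(ctrl.get_obs())
for n in("scene","top"):
    snap(n,n+"0"); print(n,ctrl.camera_model(n))
print(ctrl.camera_model("wrist"))
E
```

```text
pics
{'clock': 0.0, 'joint_pos': array([-4.74352352e+01,  2.05891917e+01,  6.34830100e-01, -2.07747145e-02,
       -7.01367254e+01, -1.65065933e+01]), 'qvel': array([ 0.0236109 , -0.04533244,  0.04140976,  0.10775344, -0.03607921,
       -0.1192483 ]), 'tau': array([-1.24684384e-04, -5.82724643e+01,  2.93055296e+01,  6.99744165e+00,
        6.64417574e-03, -1.48662589e-04]), 'tool_pos': array([ 0.29627772, -0.60595726,  0.22565398]), 'orientation': array([-1.79992842e+02, -9.28824779e-02,  1.16051091e+02]), 'force': array([ 0.1640352 , -0.57771176, -0.21605149]), 'moment': array([-0.05275145, -0.01186353, -0.01363993]), 'opening': 0.08735062445840883}
scene {'fx': 518.345065014286, 'fy': 518.345065014286, 'cx': 323.30428626646733, 'cy': 237.6698126300902, 'k1': -0.015450671683484718, 'cam_to_world': array([[-0.16713704,  0.81974175, -0.5478035 ,  1.17917073],
       [ 0.98583221,  0.13097842, -0.10478319,  0.13405254],
       [-0.01414472, -0.55755549, -0.83001916,  1.12393461],
       [ 0.        ,  0.        ,  0.        ,  1.        ]])}
top {'fx': 558.2399778230889, 'fy': 558.2399778230889, 'cx': 322.74215234604907, 'cy': 236.57797308704215, 'k1': -0.00912520519161157, 'cam_to_world': array([[-0.02503094, -0.98400487,  0.1763742 ,  0.23667519],
       [-0.9996614 ,  0.02338302, -0.01141581,  0.02212514],
       [ 0.00710905, -0.17660023, -0.98425699,  1.38287828],
       [ 0.        ,  0.        ,  0.        ,  1.        ]])}
{'fx': 425.1471144629453, 'fy': 425.1471144629453, 'cx': 323.04947957107817, 'cy': 246.1382815124518, 'k1': -0.08930797171764654, 'tool_from_camera': array([[ 9.99999855e-01,  1.16722054e-06, -5.39336198e-04,
        -1.25040287e-03],
       [ 1.45743334e-04,  9.62209677e-01,  2.72309598e-01,
        -7.36151932e-02],
       [ 5.19272354e-04, -2.72309637e-01,  9.62209536e-01,
        -1.57730115e-01],
       [ 0.00000000e+00,  0.00000000e+00,  0.00000000e+00,
         1.00000000e+00]])}
```

View pics/scene0.png

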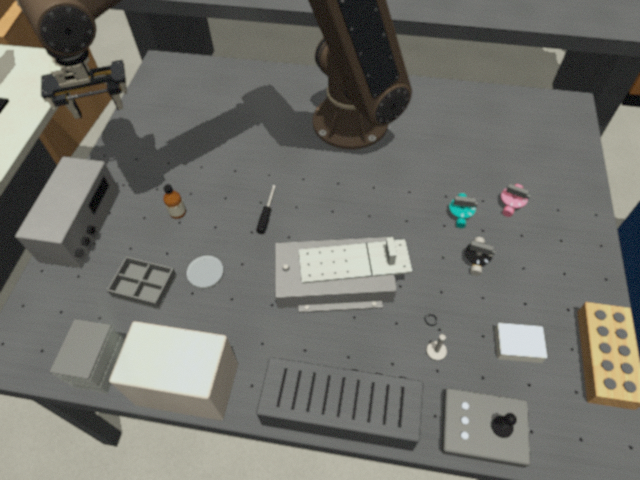

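View pics/top0.png

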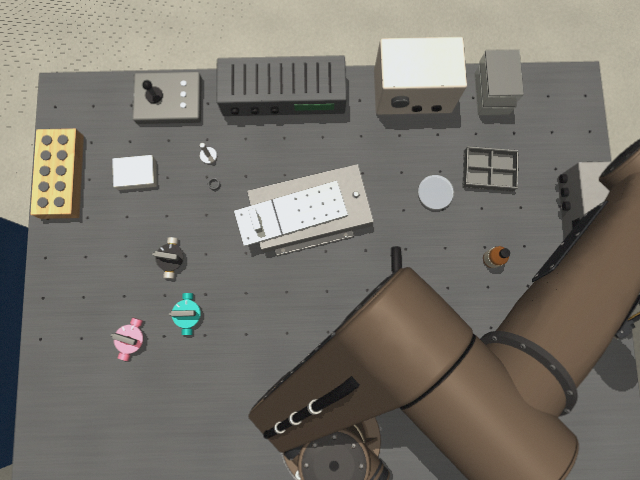

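Three valve candidates show in the top view: black disc (170,257), turquoise (186,314) and pink (128,338). The black one with the grey handle fits, since the other two are the excluded look-alikes. I'll confirm it in an enlarged crop.

Run:
```python
from h import *
p=cv2.imread('pics/top0.png'); q=cv2.imread('pics/scene0.png')
a=cv2.resize(p[225:290,135:205],None,fx=5.5,fy=5.5,interpolation=2)
b=cv2.resize(q[225:290,445:515],None,fx=5.5,fy=5.5,interpolation=2)
cv2.imwrite('pics/valve.png',np.hstack([a,b]))
cv2.imwrite('pics/plate.png',cv2.resize(p[155:260,225:385],None,fx=5,fy=5,interpolation=2))
```

```text
(no output)
```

View pics/valve.png

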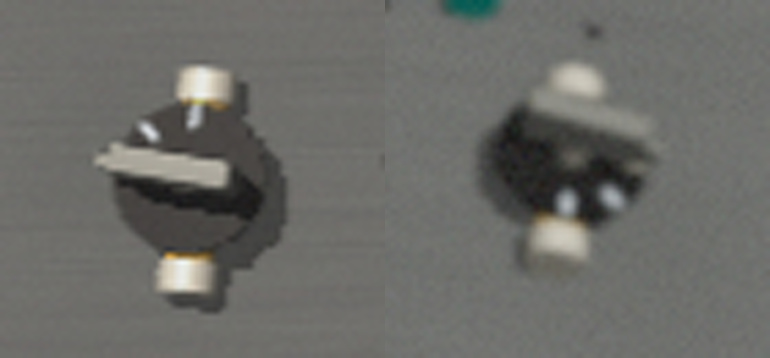

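View pics/plate.png

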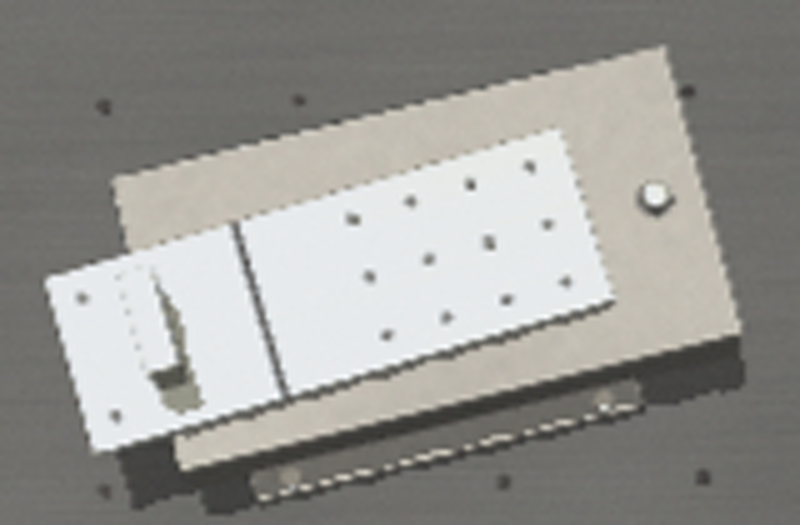

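The black valve is confirmed: brass pipe, nose pointing left, half tick up-left and open tick up, so clockwise takes it there. Next I'll measure everything by rays in the top view.

```bash
cat >> h.py <<'E'
def ray(n,uv,z,tp=None,to=None):
    m=ctrl.camera_model(n); uv=np.atleast_2d(np.array(uv,float))
    K=np.array([[m['fx'],0,m['cx']],[0,m['fy'],m['cy']],[0,0,1]])
    s=cv2.undistortPoints(uv.reshape(-1,1,2),K,np.array([m['k1'],0,0,0.])).reshape(-1,2)
    if n=='wrist':
        from scipy.spatial.transform import Rotation as R
        T=np.eye(4);T[:3,:3]=R.from_euler('xyz',to,degrees=True).as_matrix();T[:3,3]=tp
        T=T@m['tool_from_camera']
    else: T=m['cam_to_world']
    d=np.c_[s,np.ones(len(s))]@T[:3,:3].T; o=T[:3,3]
    return o+d*((z-o[2])/d[:,2])[:,None]
E
python3 - <<'E'
from h import *
np.set_printoptions(precision=4,suppress=True)
f=lambda x,y,s,x0,y0:(x/s+x0-.5+.5/s,y/s+y0-.5+.5/s)
P=lambda L:[f(x,y,5,225,155) for x,y in L]
print('riser top fr-far, fr-near, rear-near,rear-far',ray('top',P([(665,47),(738,334),(182,470),(114,178)]),.06))
pl=ray('top',P([(559,129),(614,299),(95,452),(45,279)]),.07);print('plate',pl)
ln=ray('top',P([(236,223),(286,399)]),.07);print('line',ln,ln.mean(0))
print('pin',ray('top',P([(655,195)]),.072))
V=lambda L:[f(x,y,5.5,135,225) for x,y in L]
print('bar ends (nose, tail corners)',ray('top',V([(97,160),(228,187),(230,163),(112,145)]),.064))
print('ticks half,open',ray('top',V([(148,131),(195,117)]),.028))
print('disc center',ray('top',V([(188,178)]),.028))
print('pipe ends',ray('top',V([(203,82),(186,275)]),.02))
S=lambda L:[f(x-385,y,5.5,445,225) for x,y in L]
print('scene bar corners',ray('scene',S([(655,120),(535,88)]),.064),'ticks',ray('scene',S([(612,197),(568,203)]),.028),'disc',ray('scene',S([(568,158)]),.028))
# block top
print('block top c',ray('top',P([(143,325)]),.116))
d=np.load('pics/top0.npz')['d'];print(d[257,170],d[200,270])
E
```

```text
riser top fr-far, fr-near, rear-near,rear-far [[ 0.6535 -0.0837  0.06  ]
 [ 0.5082 -0.1139  0.06  ]
 [ 0.448   0.1555  0.06  ]
 [ 0.5931  0.1879  0.06  ]]
plate [[ 0.61   -0.0298  0.07  ]
 [ 0.5248 -0.0538  0.07  ]
 [ 0.456   0.1958  0.07  ]
 [ 0.541   0.2199  0.07  ]]
line [[0.5666 0.1277 0.07  ]
 [0.4795 0.1046 0.07  ]] [0.5231 0.1161 0.07  ]
pin [[ 0.5753 -0.0752  0.072 ]]
bar ends (nose, tail corners) [[0.4413 0.4143 0.064 ]
 [0.4281 0.3573 0.064 ]
 [0.4386 0.3566 0.064 ]
 [0.4477 0.408  0.064 ]]
ticks half,open [[0.4594 0.4026 0.028 ]
 [0.4652 0.3818 0.028 ]]
disc center [[0.4378 0.3843 0.028 ]]
pipe ends [[0.4824 0.3807 0.02  ]
 [0.3954 0.3863 0.02  ]]
scene bar corners [[0.4396 0.4128 0.064 ]
 [0.4308 0.3605 0.064 ]] ticks [[0.4592 0.4028 0.028 ]
 [0.4655 0.3834 0.028 ]] disc [[0.4414 0.3833 0.028 ]]
block top c [[0.5075 0.1675 0.116 ]]
1.323699 1.3450493
```

Call:
apply_moves --motion '[[[2.6,4.1,0],5.4],[[5.3,8.1,0],10.9],[[7.9,12.2,0],16.3],[[10.6,16.2,0],21.8],[[13.2,20.3,0],27.2],[[15.8,24.4,0],32.7],[[18.5,28.4,0],38.1],[[21.1,32.5,0],43.6],[[23.8,36.5,0],49.0],[[26.4,40.6,0],54.4]]' --hand 8.0

```text
clock: 1.1
tool_pos: [0.5611, -0.1985, 0.2264]
orientation: [180.0, -0.0, 170.7]
force: [-0.4, -1.1, 0.7]
opening: 0.0799
```

Call:
apply_moves --motion '[[[0,4.9,0],0],[[0,9.8,0],0],[[0,14.7,0],0],[[0,19.6,0],0],[[0,24.5,0],0],[[-0.5,29.4,0],0],[[-2.4,34,0],0],[[-4.4,38.5,0],0],[[-6.3,43,0],0],[[-8.2,47.6,0],0]]'

```text
clock: 2.1
tool_pos: [0.4772, 0.2772, 0.2264]
orientation: [-180.0, -0.0, 170.5]
force: [1.3, 0.2, -0.2]
opening: 0.0799
```

Call:
apply_moves --motion '[[[-1.9,4.5,-1],0],[[-3.6,9,-2],0],[[-3.8,10.7,-3],0],[[-3.8,10.7,-3],0]]'

```text
clock: 2.5
tool_pos: [0.4391, 0.3842, 0.1944]
orientation: [-179.8, -0.1, 170.6]
force: [0.2, -0.2, -0.2]
opening: 0.0802
```

Run:
```python
from h import *
snap('wrist','w1'); o=ctrl.get_obs(); print(o['tool_pos'],o['orientation'],o['joint_pos'])
```

```text
[0.43970392 0.38295171 0.1952108 ] [-1.79860844e+02 -6.18938126e-02  1.70559843e+02] [ 6.02512708e+01  1.33414009e+01 -1.37156504e+01 -1.09315957e-02
 -6.30949369e+01 -6.96863926e+01]
```

View pics/w1.png

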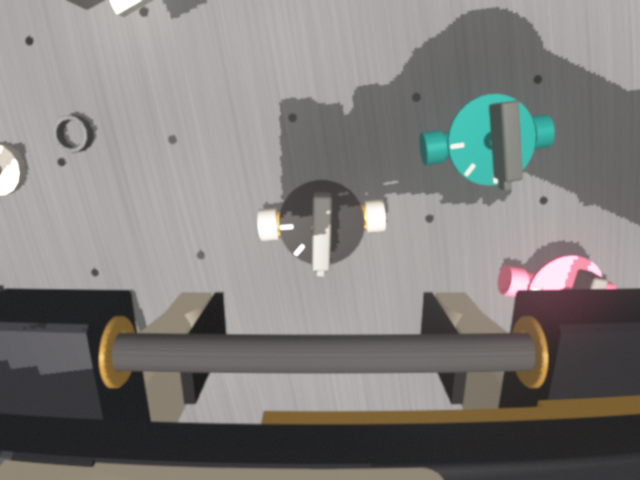

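The wrist view shows the black valve at (321,222), its bar running from (322,193) to the nose at (320,275), and the white half tick at (299,250).

```bash
python3 - <<'E'
from h import *
np.set_printoptions(precision=4,suppress=True)
z=np.load('pics/w1.npz');a=(z['tp'],z['to'])
b=ray('wrist',[(322.5,193),(320.5,269.5),(320.5,276)],.064,*a);print('bar',b)
d=b[1]-b[0];print(np.degrees(np.arctan2(d[1],d[0])),b[:2].mean(0))
t=ray('wrist',[(286,227),(299,250),(321,222)],.028,*a);print(t)
for i in (0,1):
  e=t[i]-b[:2].mean(0);print(np.degrees(np.arctan2(e[1],e[0])))
p=ray('wrist',[(268,225),(376,216)],.02,*a);e=p[0]-p[1];print('pipe',np.degrees(np.arctan2(e[1],e[0])))
E
python3 - <<'E'
import cv2
p=cv2.imread('pics/w1.png');cv2.imwrite('pics/w1c.png',cv2.resize(p[165:290,250:395],None,fx=4.5,fy=4.5))
E
```

```text
bar [[0.4348 0.3533 0.064 ]
 [0.4452 0.4073 0.064 ]
 [0.446  0.4122 0.064 ]]
79.09629228752212 [0.44   0.3803 0.064 ]
[[0.4682 0.3803 0.028 ]
 [0.4615 0.4004 0.028 ]
 [0.4405 0.3809 0.028 ]]
0.021723295184349983
43.06405246381834
pipe -4.543702990708035
```

View pics/w1c.png

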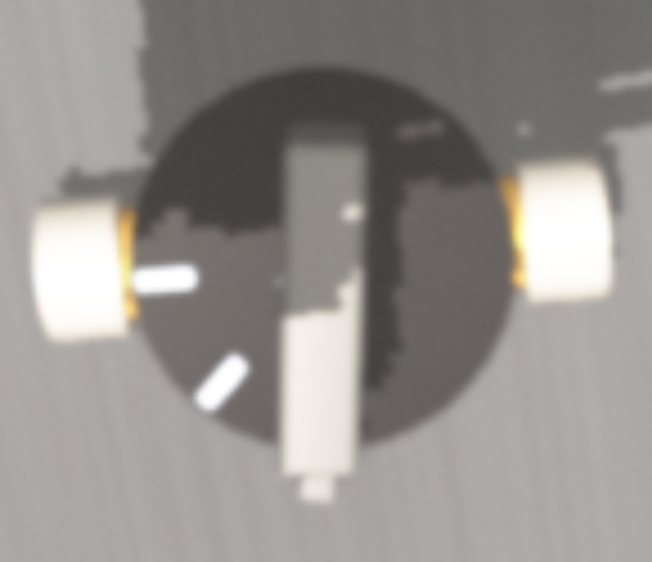

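Call:
apply_moves --motion '[[[0,-0.1,-4.5],0],[[0,-0.1,-9],0],[[0,-0.1,-12.5],0],[[0,-0.1,-15],0],[[0,-0.1,-16.2],0],[[0,-0.1,-16.2],0]]'

```text
clock: 3.15
tool_pos: [0.4406, 0.3801, 0.0335]
orientation: [-179.9, -0.1, 170.4]
force: [0.1, -0.5, -0.2]
opening: 0.0801
```

Call:
apply_moves --motion '[[[0,0,0],0],[[0,0,0],0],[[0,0,0],0],[[0,0,0],0],[[0,0,0],0],[[0,0,0],0]]' --hand 0.5

```text
clock: 3.75
tool_pos: [0.4405, 0.3818, 0.0348]
orientation: [180.0, 0.0, 170.5]
force: [-0.3, -1.1, 0.1]
opening: 0.0375
```

Fingers are still closing.

Call:
apply_moves --motion '[[[0,0,0],0],[[0,0,0],0],[[0,0,0],0],[[0,0,0],0],[[0,0,0],0],[[0,0,0],0]]'

```text
clock: 4.35
tool_pos: [0.44, 0.3816, 0.0345]
orientation: [-180.0, -0.0, 170.5]
force: [-4.9, 1.4, 2.2]
opening: 0.0129
```

Call:
apply_moves --motion '[[[0,0,0],0],[[0,0,0],-5],[[0,0,0],-11],[[0,0,0],-17],[[0,0,0],-23],[[0,0,0],-29],[[0,0,0],-35],[[0,0,0],-39],[[0,0,0],-39],[[0,0,0],-39]]'

```text
clock: 5.35
tool_pos: [0.439, 0.3822, 0.0345]
orientation: [-180.0, -0.1, 131.4]
force: [-12.6, 4.6, 4.4]
opening: 0.0128
```

Run:
```python
from h import *
snap('scene','s2');o=ctrl.get_obs();print(o['tool_pos'],o['orientation'],o['moment'],o['force'])
```

```text
[0.43895799 0.38219847 0.03449731] [-1.79950709e+02 -8.54188233e-02  1.31451533e+02] [ 1.59072213  4.63051928 -0.07485108] [-12.89642892   4.72921891   4.63332677]
```

Release, rise, and check the valve.

Call:
apply_moves --motion '[[[0,0,0],0],[[0,0,0],0],[[0,0,0],0],[[0,0,0],0],[[0,0,2],0],[[0,0,6],0],[[0,0,11],0],[[0,0,16],0],[[0,0,16],0]]' --hand 6.5

```text
clock: 6.3
tool_pos: [0.4435, 0.3844, 0.2026]
orientation: [179.3, -0.1, 131.5]
force: [0.3, 0.1, -0.8]
opening: 0.065
```

Run:
```python
from h import *
p,d=snap('wrist','w2'); o=ctrl.get_obs(); print(o['tool_pos'],o['orientation'])
cv2.imwrite('pics/w2c.png',cv2.resize(p[165:290,250:395],None,fx=4.5,fy=4.5))
```

```text
[0.44205315 0.38323168 0.19890089] [ 1.79555130e+02 -9.56726858e-02  1.31462961e+02]
```

View pics/w2c.png

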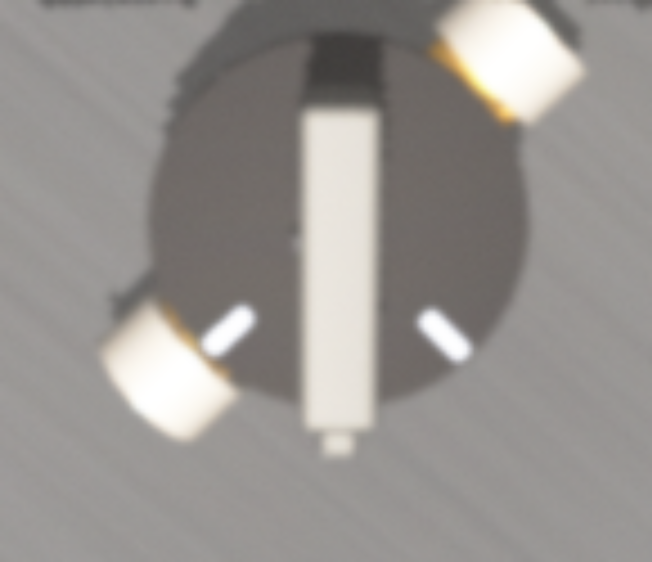

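The shut and open ticks sit symmetrically either side of the bar, at (228,330) and (445,335) in the crop, so the pointer is on the middle tick. On to the block.

Call:
apply_moves --motion '[[[1.4,-4.3,0],-5],[[2.8,-8.6,0],-11],[[4.1,-13,0],-17],[[5.5,-17.3,0],-22],[[6.9,-21.6,1],-26],[[6.9,-21.6,2],-26],[[6.9,-21.6,2],-26]]'

```text
clock: 7.05
tool_pos: [0.5103, 0.1646, 0.2152]
orientation: [179.9, -0.0, 105.3]
force: [-0.5, 0.1, 0.1]
opening: 0.0652
```

Run:
```python
from h import *
p,d=snap('wrist','w3'); o=ctrl.get_obs(); print(o['tool_pos'],o['orientation'])
```

```text
[0.50968942 0.1653787  0.21440688] [ 1.79979189e+02 -1.89870365e-02  1.05405932e+02]
```

View pics/w3.png

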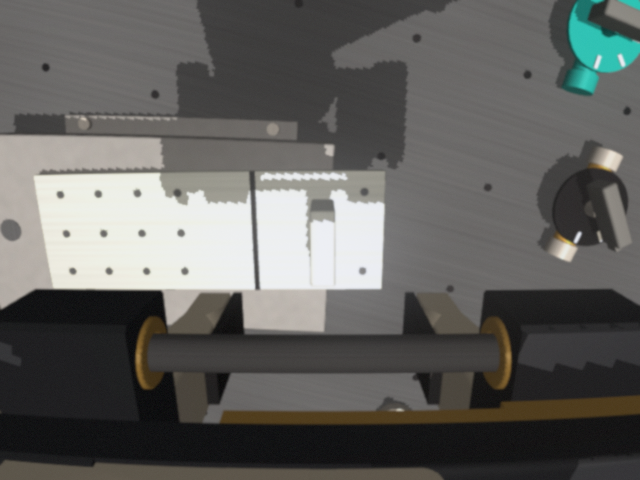

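Block top is about (309–336, 210–286), the black line runs from (252,172) to (258,289), and the pin is the flush grey dot at (10,230).

Run:
```python
from h import *
np.set_printoptions(precision=4,suppress=True)
z=np.load('pics/w3.npz');a=(z['tp'],z['to'])
b=ray('wrist',[(310,212),(335,212),(335,286),(311,286)],.116,*a);print('block',b,b.mean(0))
l=ray('wrist',[(252,172),(258,289)],.07,*a);print('line',l,l.mean(0));d=l[0]-l[1];print(np.degrees(np.arctan2(d[1],d[0])))
e=ray('wrist',[(36,176),(384,171),(382,289),(53,289)],.07,*a);print('plate',e)
print('pin',ray('wrist',[(10,230)],.06,*a))
cv2.imwrite('pics/w3c.png',cv2.resize(z['p'][160:300,200:400],None,fx=4,fy=4))
```

```text
block [[0.4912 0.1496 0.116 ]
 [0.4872 0.1644 0.116 ]
 [0.5339 0.1776 0.116 ]
 [0.538  0.1627 0.116 ]] [0.5126 0.1636 0.116 ]
line [[0.4834 0.1035 0.07  ]
 [0.5688 0.1276 0.07  ]] [0.5261 0.1155 0.07  ]
-164.27005205991892
plate [[ 0.5269 -0.0529  0.07  ]
 [ 0.458   0.1936  0.07  ]
 [ 0.5437  0.219   0.07  ]
 [ 0.6137 -0.0313  0.07  ]]
pin [[ 0.5787 -0.0778  0.06  ]]
```

View pics/w3c.png

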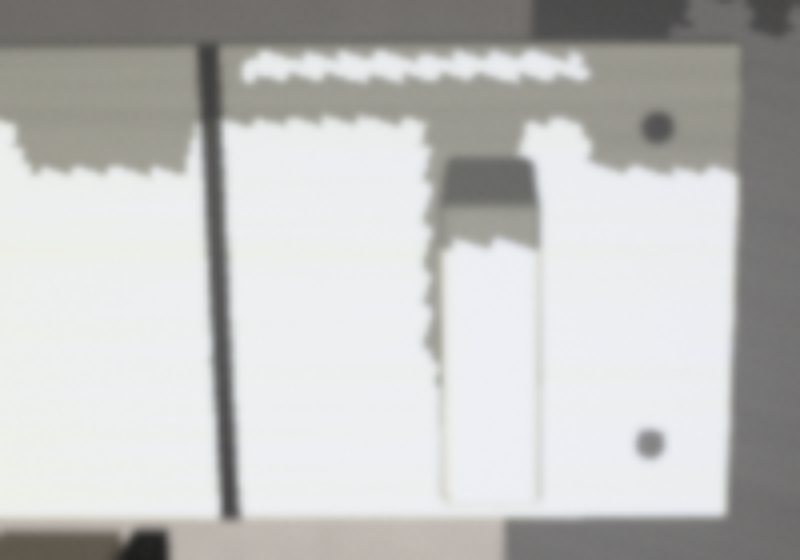

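Call:
apply_moves --motion '[[[0.2,-0.1,-4],0],[[0.2,-0.1,-8],0],[[0.2,-0.1,-11],0],[[0.2,-0.1,-13],0],[[0.2,-0.1,-13.9],0],[[0.2,-0.1,-13.9],0]]'

```text
clock: 7.7
tool_pos: [0.5104, 0.1649, 0.074]
orientation: [-179.8, 0.1, 105.5]
force: [0.1, -0.3, 0.6]
opening: 0.065
```

Call:
apply_moves --motion '[[[0,0,0],0],[[0,0,0],0],[[0,0,0],0],[[0,0,0],0],[[0,0,0],0],[[0,0,0],0],[[0,0,0],0],[[0,0,0],0],[[0,0,0],0],[[0,0,0],0]]' --hand 0.8

```text
clock: 8.7
tool_pos: [0.5115, 0.1645, 0.0757]
orientation: [180.0, 0.0, 105.5]
force: [-0.5, -1.0, 3.1]
opening: 0.0159
```

Call:
apply_moves --motion '[[[0.3,-1,0],0],[[0.8,-2.8,0],-0.5],[[1.4,-4.8,0],-1],[[2,-6.8,0],-1.5],[[2.6,-8.8,0],-2],[[3.2,-10.8,0],-2.5],[[3.8,-12.8,0],-2.9],[[4.3,-14.8,0],-2.9],[[4.8,-16.4,0],-2.9],[[4.8,-16.4,0],-2.9]]'

```text
clock: 9.7
tool_pos: [0.5603, -0.001, 0.0757]
orientation: [180.0, 0.0, 102.5]
force: [1.6, -4.3, 0.6]
opening: 0.0161
```

Run:
```python
from h import *
o=ctrl.get_obs(); print(o['tool_pos'],o['orientation'],o['force'])
p,d=snap('scene','s4');q,d=snap('top','t4')
cv2.imwrite('pics/s4c.png',cv2.resize(p[210:330,190:430],None,fx=3.3,fy=3.3))
cv2.imwrite('pics/t4c.png',cv2.resize(q[155:260,235:395],None,fx=5,fy=5))
```

```text
[ 0.56031181 -0.00104358  0.07568757] [1.79968052e+02 3.97038932e-02 1.02495514e+02] [ 1.61279519 -4.26282498  0.62999969]
```

View pics/s4c.png

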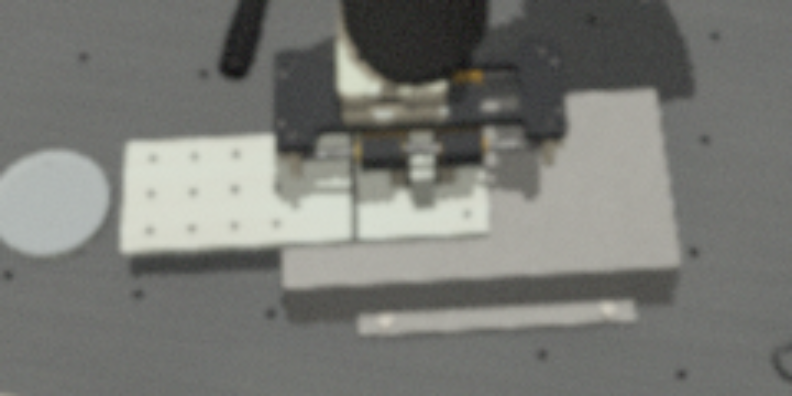

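View pics/t4c.png

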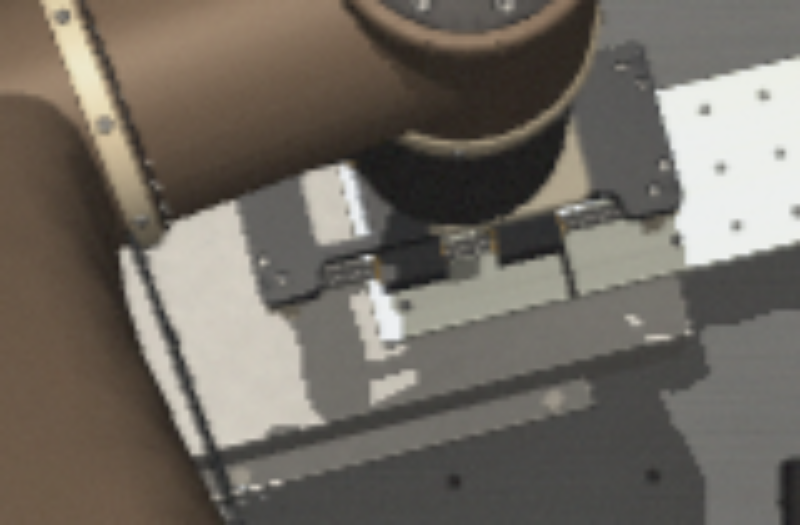

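```bash
cat > m.py <<'E'
from h import *
np.set_printoptions(precision=4,suppress=True)
def rep(pl,pe,eo,rs):
    # pl line far end; rs: riser front-far, rear-far ; eo plate corners: front-far, rear-far
    y=rs[1]-rs[0]; y=y[:2]/np.linalg.norm(y[:2]); x=np.array([y[1],-y[0]])
    e=rs[0][:2]-.075*x
    print('edge mid',e,'riser yaw',np.degrees(np.arctan2(x[1],x[0])))
    d=eo[1]-eo[0]; a=np.arctan2(d[1],d[0])-np.pi/2; print('plate yaw',np.degrees(a))
    px=np.array([np.cos(a),np.sin(a)]); l=pl[:2]-.045*px-e
    print('line y',l@y,'x',l@x)
E
python3 - <<'E'
from m import *
S=lambda L:[((u+.5)/3.3+190-.5,(v+.5)/3.3+210-.5) for u,v in L]
rep(ray('scene',S([(354,241)]),.07)[0],0,ray('scene',S([(121,251),(489,235)]),.07),ray('scene',S([(283,287),(680,264)]),.06))
T=lambda L:[((u+.5)/5+235-.5,(v+.5)/5+155-.5) for u,v in L]
l=ray('top',T([(574,298)]),.07)[0]; c=ray('top',T([(400,338),(683,265)]),.07);e=ray('top',T([(692,332),(688,300),(200,457)]),.06)
print(l,c,e)
s=c[1]-c[0];print(np.degrees(np.arctan2(s[1],s[0])))
# original edge mid (.581,-.099) yaw 12.5
y=np.array([-.2164,.9763]);x=np.array([.9763,.2164])
L=l[:2]+.045*x-np.array([.581,-.099]);print('top: line y',L@y,'x',L@x)
E
```

```text
edge mid [ 0.5824 -0.0986] riser yaw 12.916391158760032
plate yaw 12.024317042563517
line y 0.0516351850825487 x 0.0022598119082488286
[ 0.5251 -0.0586  0.07  ] [[ 0.5075  0.0256  0.07  ]
 [ 0.5402 -0.1118  0.07  ]] [[ 0.5092 -0.1158  0.06  ]
 [ 0.525  -0.1146  0.06  ]
 [ 0.4535  0.1228  0.06  ]]
-76.59334530837543
top: line y 0.05149373161939331 x -0.0008083815546568166
```

Call:
apply_moves --motion '[[[0.2,-0.8,0],0],[[0.5,-2.2,0],0],[[0.8,-3.5,0],0],[[1,-4.5,0],0],[[1,-4.5,0],0],[[1,-4.5,0],0]]'

```text
clock: 10.4
tool_pos: [0.57, -0.045, 0.0757]
orientation: [180.0, 0.1, 102.6]
force: [2.5, -4.4, 2.1]
opening: 0.0159
```

Run:
```python
from h import *
o=ctrl.get_obs(); print(o['tool_pos'],o['orientation'],o['force'])
p,d=snap('scene','s5');q,d=snap('wrist','w5')
cv2.imwrite('pics/s5c.png',cv2.resize(p[220:320,200:420],None,fx=3.6,fy=3.6))
```

```text
[ 0.56997921 -0.04496753  0.07567657] [1.79968995e+02 5.03184141e-02 1.02550405e+02] [ 2.48755527 -4.41531611  2.07583845]
```

View pics/s5c.png

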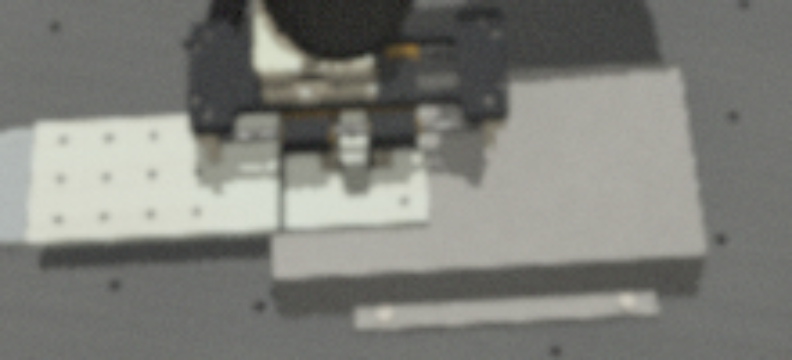

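View pics/w5.png

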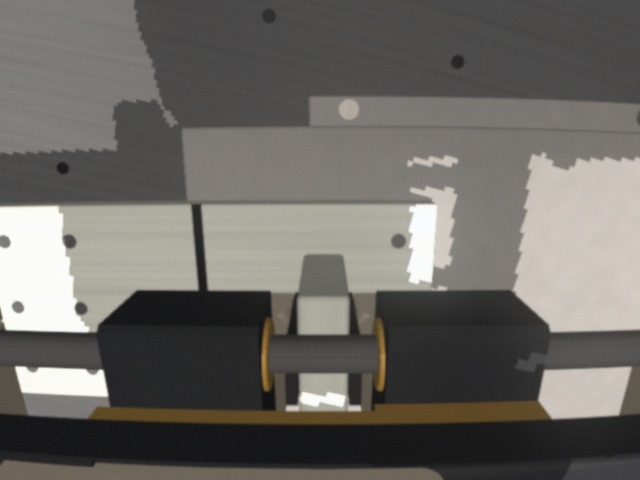

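The wrist view shows the plate line from (197,205) to (204,290), and the riser's front edge from (183,129) to (188,201).

```bash
cat > wm.py <<'E'
from h import *
np.set_printoptions(precision=4,suppress=True)
def run(fn,line,edge,side,pside):
    z=np.load('pics/%s.npz'%fn);a=(z['tp'],z['to'])
    l=ray('wrist',line,.07,*a)[:,:2];e=ray('wrist',edge,.06,*a)[:,:2];s=ray('wrist',side,.06,*a)[:,:2];q=ray('wrist',pside,.07,*a)[:,:2]
    ang=lambda v:np.degrees(np.arctan2(v[1],v[0]))
    print('edge dir',ang(e[1]-e[0]),'line dir',ang(l[1]-l[0]),'riser side',ang(s[1]-s[0])-90,'plate side',ang(q[1]-q[0])-90)
    y=(s[1]-s[0])/np.linalg.norm(s[1]-s[0]);x=np.array([y[1],-y[0]])
    print('line y rel edge',[(p-e.mean(0))@y for p in l], 'plate side - riser side (want .030)',(q.mean(0)-s.mean(0))@x)
E
python3 - <<'E'
from wm import *
run('w5',[(197.5,206),(203.5,290)],[(183.5,131),(187.5,200)],[(183,128.5),(600,128.5)],[(20,204.5),(400,204.5)])
p=np.load('pics/w5.npz')['p'];cv2.imwrite('pics/w5c.png',cv2.resize(p[110:300,150:350],None,fx=3.1,fy=3.1))
from m import rep
S=lambda L:[((u+.5)/3.6+200-.5,(v+.5)/3.6+220-.5) for u,v in L]
rep(ray('scene',S([(282,232)]),.07)[0],0,ray('scene',S([(26,242),(428,223)]),.07),ray('scene',S([(272,277),(706,254)]),.06))
E
```

```text
edge dir 11.516592027837127 line dir 11.991011722761785 riser side 13.074514994163891 plate side 12.26406635299054
line y rel edge [np.float64(0.006677983370141824), np.float64(0.006010331884610074)] plate side - riser side (want .030) 0.028796419980925473
edge mid [ 0.5823 -0.0987] riser yaw 12.599121766237099
plate yaw 12.277691837579589
line y 0.007607075552383304 x 0.003181031983483313
```

View pics/w5c.png

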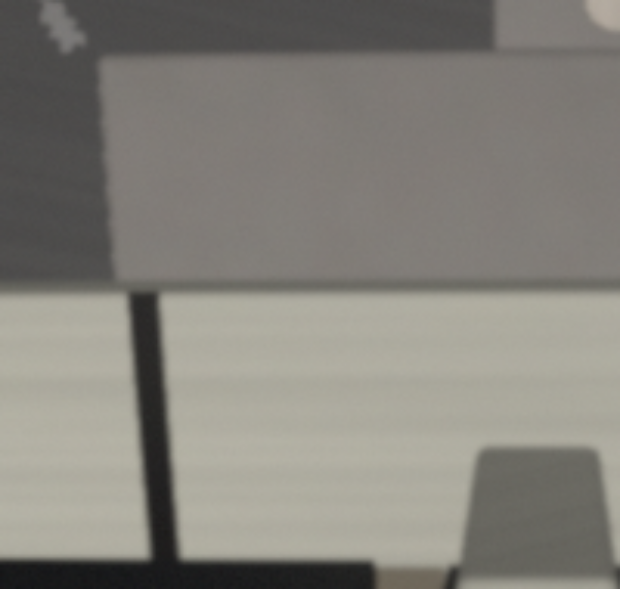

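Call:
apply_moves --motion '[[[0.1,-0.3,0],0],[[0.1,-0.66,0],0],[[0.1,-0.66,0],0],[[0.1,-0.66,0],0],[[0.1,-0.66,0],0]]'

```text
clock: 11.0
tool_pos: [0.5707, -0.05, 0.0757]
orientation: [180.0, -0.0, 102.6]
force: [-0.6, 4.9, 4.0]
opening: 0.016
```

Run:
```python
from h import *
o=ctrl.get_obs(); print(o['tool_pos'],o['orientation'],o['force'],o['moment'])
p,d=snap('scene','s6');q,d=snap('wrist','w6')
a=cv2.resize(p[220:320,200:420],None,fx=3.2,fy=3.2);b=cv2.resize(q[110:300,150:350],None,fx=3.1,fy=3.1)
cv2.imwrite('pics/s6c.png',a);cv2.imwrite('pics/w6c.png',b)
cv2.imwrite('pics/s6v.png',cv2.resize(p[180:380,400:560],None,fx=3,fy=3))
```

```text
[ 0.57069429 -0.04996196  0.07574878] [ 1.79951920e+02 -3.89866141e-02  1.02578352e+02] [-0.6159811   4.86734243  4.02657298] [2.05271271 0.1815199  0.05302603]
```

View pics/s6c.png

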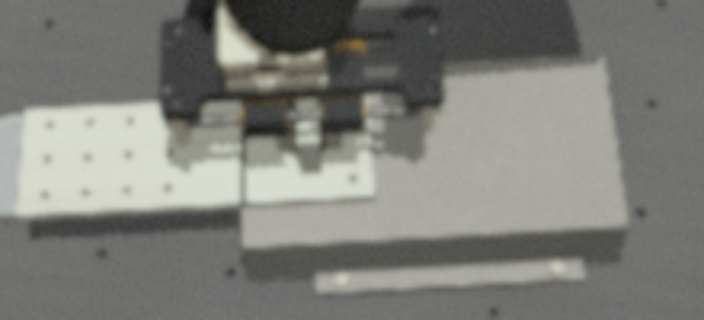

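View pics/w6c.png

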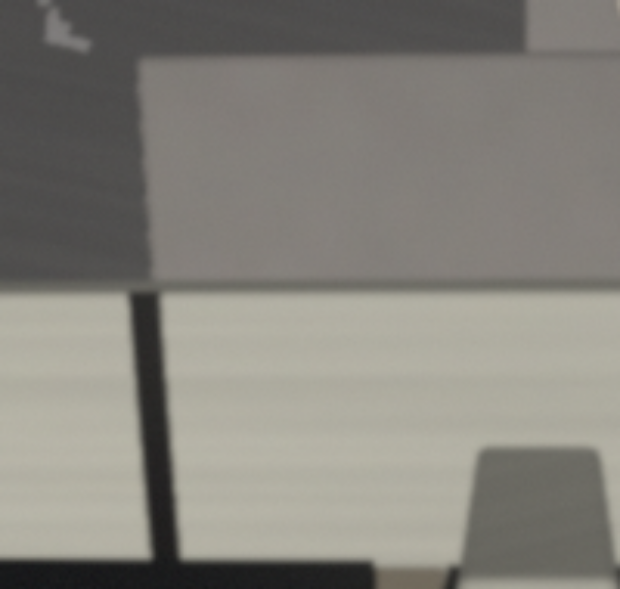

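View pics/s6v.png

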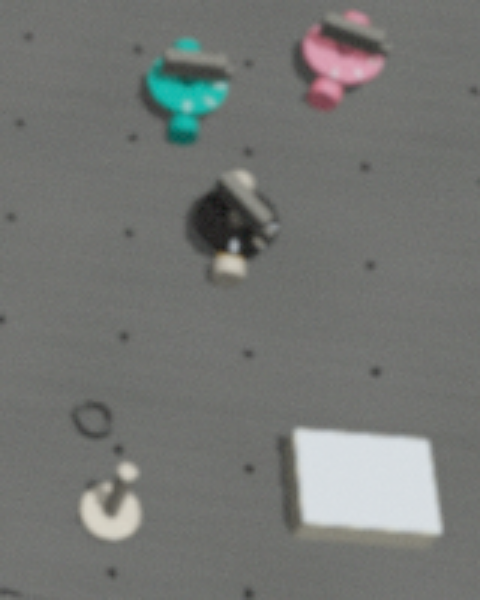

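Run:
```python
from wm import *
W=lambda L:[((u+.5)/3.1+150-.5,(v+.5)/3.1+110-.5) for u,v in L]
run('w6',W([(144,292),(165,560)]),W([(138,62),(152,283)]),W([(138,57),(618,52)]),W([(5,292),(618,291)]))
from m import rep
S=lambda L:[((u+.5)/3.2+200-.5,(v+.5)/3.2+220-.5) for u,v in L]
rep(ray('scene',S([(244,206)]),.07)[0],0,ray('scene',S([(17,216),(374,198)]),.07),ray('scene',S([(242,248),(627,226)]),.06))
z=np.load('pics/w6.npz');print('depth-based plate tip heights below')
from scipy.spatial.transform import Rotation as R
m=ctrl.camera_model('scene');T=m['cam_to_world'];d=np.load('pics/s6.npz')['d']
for u,v in S([(45,180),(110,190),(200,190),(300,190),(350,195),(500,150)]):
    dd=np.median(d[int(v)-1:int(v)+2,int(u)-1:int(u)+2]);p=T@[(u-m['cx'])/m['fx']*dd,(v-m['cy'])/m['fy']*dd,dd,1];print(p[:3])
```

```text
edge dir 12.190681328397888 line dir 12.361765994892988 riser side 12.802594123030033 plate side 12.48260616097079
line y rel edge [np.float64(0.0017100891986598329), np.float64(0.001430827249710747)] plate side - riser side (want .030) 0.028912600562739775
edge mid [ 0.5838 -0.0985] riser yaw 12.864248909614563
plate yaw 12.484336508178513
line y 0.0028051417528823833 x 0.001281106696201006
depth-based plate tip heights below
[ 0.629  -0.2354  0.0672]
[ 0.631  -0.1851  0.07  ]
[ 0.6206 -0.1202  0.0702]
[ 0.6087 -0.0484  0.0696]
[ 0.607  -0.0117  0.0696]
[0.5464 0.0903 0.06  ]
```

The plate is level and square with about 2 mm left, so I'll nudge it.

Call:
apply_moves --motion '[[[0,-0.2,0],0],[[0,-0.2,0],0],[[0,-0.2,0],0],[[0,-0.2,0],0],[[0,-0.2,0],0],[[0,-0.2,0],0]]'

```text
clock: 11.7
tool_pos: [0.5708, -0.0519, 0.0757]
orientation: [179.9, -0.0, 102.6]
force: [-1.5, 6.4, 4.2]
opening: 0.0157
```

Run:
```python
from h import *
o=ctrl.get_obs(); print(o['tool_pos'],o['orientation'],o['force'],o['opening'])
q,d=snap('wrist','w7')
cv2.imwrite('pics/w7c.png',cv2.resize(q[110:300,150:350],None,fx=3.1,fy=3.1))
```

```text
[ 0.57079794 -0.05191195  0.07574854] [ 1.79945165e+02 -3.68689294e-02  1.02585382e+02] [-1.49578127  6.44296432  4.16761033] 0.01567931561417112
```

View pics/w7c.png

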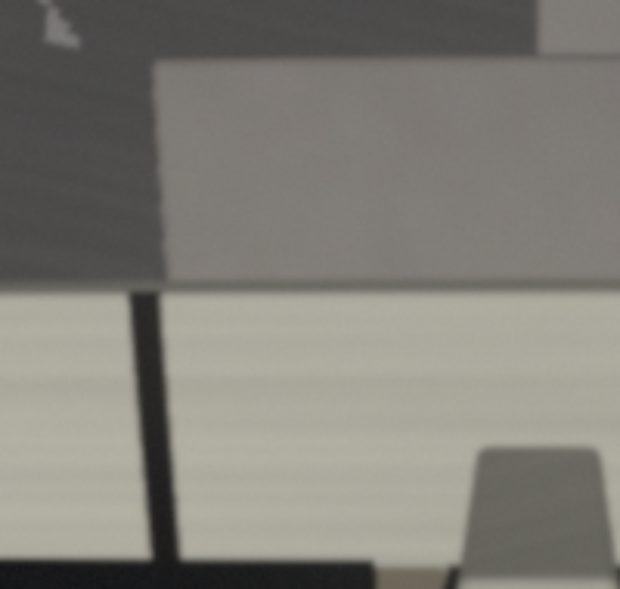

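Run:
```python
from wm import *
W=lambda L:[((u+.5)/3.1+150-.5,(v+.5)/3.1+110-.5) for u,v in L]
run('w7',W([(144,292),(165,560)]),W([(153,65),(166,283)]),W([(153,60),(618,55)]),W([(5,292),(618,291)]))
ctrl.close_job()
```

```text
edge dir 12.118269221154144 line dir 12.363402619970444 riser side 12.844674089745041 plate side 12.486001109590958
line y rel edge [np.float64(-0.0002176878783900171), np.float64(-0.0005225802704785999)] plate side - riser side (want .030) 0.02851125873197348
the job is handed in; nothing more can be done
```

I turned the black valve to half open. I then slid the plate out along the riser by its block until the line was flush with the front edge, and handed the job in at about 12 s with the plate still gripped. No verdict was reported.

- **Valve:** after release, the wrist view showed the shut and open ticks evenly either side of the bar. The last scene view still showed it at half.
- **Line:** the last wrist view put it within about 0.5 mm of the edge. Before the final 2 mm nudge the two views disagreed: wrist 1.6 mm short, scene 2.8 mm short. The true value could therefore be about 1 mm off, within the 6 mm allowed.
- **Centring and squareness:** the plate was about 1.5 mm off centre and less than 1 degree out of square.
- **Level:** before the nudge, the depth readings put the plate top at 69.6–70.2 mm. One reading near the front end was 67.2 mm, probably noise but not rechecked.
- **Grip:** the fingers were closed on the block at 15.7 mm, with about 8 N of force on the tool.
- **Bystanders:** I saw no sign in the views I took that any had moved. I didn't measure each one at the end.

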